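Lever open the gauge case and set the jig gauge

TASK

With the flat opener from the cork mat, and never with the gripper itself, slip the blade into the notch under the front of the wooden gauge case's stiff closed lid, lever it up and swing it right back past upright. Lay the opener flat and wholly on its mat again, then take the red-handled gauge out of the case and stand it in the gap of the setting jig, blade down, until its shoulders rest on the jaws. Leave the black-handled gauge in the case, and the small tin and wooden disc in front where they stand.

Things in the scene. Friction and masses are not known exactly. Their poses are not given: they have to be found in the camera images.
- case: Dark wooden case fixed to the bench, 130 (x) x 186 (y) x 85 mm high, walls 8 mm; origin at the centre of its underside, +x away from the robot (towards the hinge), z up. Inside, a wooden holder block (70 mm in x, centred 10 mm to the -x side, top 46 mm above the bench) holds two gauges side by side, 40 mm to either side of the middle in y.
- notch (a point): Middle of the pry notch in the case's front (-x) wall: an opening 50 mm wide (y) and 8 mm high, right through the 8 mm wall, its sill at 77 mm and the lid's underside at 85 mm above the bench. This point lies on the wall's outer face, 81 mm up; its axes are the case's.
- hinge (a point): Middle of the lid's hinge line, on the top of the case's back (+x) wall, 85 mm up, level with the closed lid's underside; the hinge line runs along the case's y.
- lid_edge (a point): Point on the lid's underside, mid width, 130 mm from the hinge line (above the case's front face when shut). The lid is 8 mm thick, 134 mm deep (4 mm overhang at the front), 186 mm wide, 0.12 kg; a brass strip 50 mm long on its top marks the front edge over the notch.
- lid (a joint): Lid angle, rad: 0 shut, 1.57 upright, stop at 1.9. The hinge is stiff (0.18 N m friction, about 2 N at the front edge with its weight) and the lid stays where it is left.
- opener: Flat opener, 200 mm long, 0.09 kg: wooden handle 100 x 22 x 20 mm high, then a steel blade 100 long x 20 wide x 3 mm thick, at mid height of the handle. Origin at the centre of the handle's underside; x points along the tool to the blade's tip, z up as it lies on its handle. It balances about 20 mm ahead of the origin.
- opener_tip (a point): Middle of the blade's end, 150 mm ahead of the opener's origin (x) and 10 mm up.
- opener_butt (a point): Rear end of the opener's handle, 50 mm behind the origin, 10 mm up.
- mat: Cork mat fixed to the bench, 260 (x) x 130 (y) x 4 mm thick, on which the opener lies; origin at the centre of its underside. Mat and jig may be either side of the case.
- gauge: Gauge with a red handle, 0.05 kg: handle 34 (x) x 16 (y) x 32 mm high, below it a steel blade 24 (x) x 4 (y) x 24 mm long. Origin at the centre of the shoulder (the handle's underside, where the blade begins); z up. It stands in a slot of the holder block in the case, shoulder on the block, its x along the case's x (either of the two slots). Turned half round it is the same.
- other_gauge: Same gauge with a black handle, in the other slot of the case; origin as for the red one. To be left alone.
- jig: Setting jig fixed to the bench: plywood base 130 (x) x 110 (y) x 16 mm, on it a steel fence (+y side) and a brass jaw (-y side), each 60 x 25 mm, tops 46 mm above the bench, with the gap between them; nothing stands higher. Origin at the centre of its underside.
- gap (a point): Centre of the gap's mouth, at the level of the jaws' tops (46 mm up): the gap is 34 mm long along the jig's x, 7 mm wide along its y, 30 mm deep. Axes as the jig's. The seated gauge's origin lies here.
- wax_tin: Bystander: small aluminium tin, 38 mm across, 26 mm high; origin under its centre.
- blank: Bystander: small dark wooden disc, 40 mm across, 30 mm high; origin under its centre.
Things that resemble listed ones, but are neither listed nor needed, are in the scene too. Leave any green look-alike of the opener alone. There is more than one size of the case; the one meant has the size given above.

How it is judged:
By the outcome, as a careful person would: the job done as asked, in the order asked, and still so for the second after the job is handed in, with the robot touching nothing.
It also fails if it takes over 67 s, if anything falls off the work surface, if the arm or the gripper's body presses on something with over 40 N, if the wrist force passes 120 N, or if a joint passes its speed limit or range.

ROBOT

A 6-joint arm with a two-finger parallel gripper is mounted at the origin on the work surface. World frame = base frame: x ahead of the robot, y to its left, z up, the work surface at z = 0. Lengths are in m, angles in rad, forces in N, time in s.
With the tool pointing down it reaches from about 0.35 to 0.925 m from the base axis. Payload 6.4 kg.
Tool frame: the origin (TCP) lies midway between the tips of the shut fingers; the grasp point (between the pads) lies 19 mm behind it (arm.hold_point_z is the distance from the TCP to the grasp point, in m); z points along the fingers, y is the line along which they close (so a half turn about z gives the same grasp; the last joint's range is limited). The gripper opens to 85 mm and grips with 20 to 120 N. Pads are 22 mm wide; open, the fingers measure 114 mm over their backs; the gripper's body (76 mm by 85 mm) begins 54 mm behind the grasp point. The pads swing forward as they close: fully open they stand 13 mm farther back than shut.
Start: joints at [0.948, 0.245, 1.558, -0, 1.339, -0.174], TCP at [0.282, 0.586, 0.231] pointing down, gripper open.
Joint ranges: [-3.13, 3.13], [-1.02, 2.26], [0.13, 2.54], [-0.95, 4.09], [0.21, 2.88], [-2.74, 2.74]. Speed limits (rad/s): [2.57, 2.57, 3.14, 3.14, 3.14, 3.14].

INTERFACE

Orientations are given as [roll, pitch, yaw] about the fixed x, y, z axes, in that order (R = Rz(yaw) Ry(pitch) Rx(roll)).
In Python, from bench import arm, viewer gives the robot as it stands.
- The arm moves only by the shell command python3 -m jog 'ROWS' [FORCE]. ROWS is JSON, one flat list of numbers, 5 for each row, row after row: the finger opening in mm, from 0 to 85.4, then the shift along the tool's x, y, z scaled (see below), then the turn about the tool's z scaled (see below). In form: [hand, tx, ty, tz, yaw, hand, tx, ty, tz, yaw, ...]. A call has 1 to 20 rows; each row shifts and turns the commanded pose from where the row before left it, along the tool's axes as they then stand; what a row does not reach is not made up. The controller multiplies each number of a shift by 0.05 m and each number of a turn by 0.12 rad. A row lasts 1/8 s, in which the tool goes at most 62.5 mm and 10.7 degrees, less where a joint would pass 70% of its speed; a pose out of reach is approached as far as the arm can. A call with a number of a shift or a turn outside -1 to 1 is refused whole. A call with a gripper value outside its range is refused whole. The fingers move at their own pace and stop on an object; FORCE is the grip in N (left out, the last holds). Time passes only in rows, so rows that do not move let the fingers close. It gives the time, the measured TCP pose, the force, the opening and the grip force at its end, in the units of the state.
- arm.sense(): the state, without advancing time (a new reading comes with each control period).
- viewer.capture(name): name is "side" or "top"; returns a dict with "color" (420x560x3 uint8, red, green, blue), "K" (3x3 intrinsics, pixels), "extrinsics" (4x4, takes a point from camera to world coordinates). Camera axes: x right, y up, looking along -z (the intrinsics and any distortion apply to the point x, -y, -z); pixel columns grow to the right and rows downward; lengths in m; the calibration is good to about 2 mm. A picture is of the moment at which its call begins. There is no depth.
- arm.close_job(): hands the job in; it is judged then, once.
The state is a dict: "t": time; "joint_positions": joint angles; "joint_vel": joint speeds; "joint_torque": joint torques, N m; "eef_pos": TCP position; "orientation": TCP orientation; "wrist_force": force on the tool from outside, world axes, zero at the start; "wrist_torque": the same for the moment, N m; "finger_gap": finger opening in m; "grasp_force": force on a finger pad.
Only numpy, scipy, OpenCV 4.12 (cv2) and the standard library are available. Lean on these libraries where they do the work, as an engineer would, in place of code of your own. Each camera call takes 0.05 s, during which the arm holds its last target. There are 200 camera calls.

## Working session

There is one attempt and no reset: what is moved stays moved. The work goes in short steps, Python scripts to look and compute and a shell command to move; the robot and the scene stay as the last step left them, time stands still between calls to the robot, and variables do not carry over. Pictures are saved under pics/ and viewed, at most 13 in all, crops included, and the job is handed in when it is done.

```bash
ls; mkdir -p pics
python3 - <<'E'
from bench import arm, viewer
import cv2,numpy as np
np.set_printoptions(precision=4,suppress=True)
print(arm.sense(), arm.hold_point_z)
for n in ("side","top"):
    c=viewer.capture(n); cv2.imwrite(f"pics/{n}0.png",c["color"][:,:,::-1]); print(n,{k:(v if k!="color" else 0) for k,v in c.items()})
a=cv2.imread("pics/side0.png");b=cv2.imread("pics/top0.png")
E
```

```text
pics
{'t': 0.0, 'joint_positions': array([ 0.9478,  0.2458,  1.559 , -0.    ,  1.3387, -0.1741]), 'joint_vel': array([ 0.0002,  0.0003,  0.0013,  0.0011,  0.0017, -0.0001]), 'joint_torque': array([ -0.0011, -42.9525, -32.6122,  -0.0002,   0.0054,   0.    ]), 'eef_pos': array([0.2817, 0.5851, 0.2302]), 'orientation': array([-3.1397, -0.0003,  2.6927]), 'wrist_force': array([0.0693, 0.5563, 0.412 ]), 'wrist_torque': array([ 0.0143, -0.0555,  0.0388]), 'grasp_force': 0.0, 'finger_gap': 0.08555639547053932} 0.0187
side {'color': 0, 'K': array([[437.2842,   0.    , 278.3018],
       [  0.    , 437.2842, 211.9954],
       [  0.    ,   0.    ,   1.    ]]), 'extrinsics': array([[ 0.8259,  0.2833, -0.4874, -0.0569],
       [-0.5637,  0.4008, -0.7222, -0.7795],
       [-0.0093,  0.8713,  0.4907,  0.6049],
       [ 0.    ,  0.    ,  0.    ,  1.    ]])}
top {'color': 0, 'K': array([[501.6335,   0.    , 279.2348],
       [  0.    , 501.6335, 215.6166],
       [  0.    ,   0.    ,   1.    ]]), 'extrinsics': array([[ 0.0196,  0.9924, -0.1218,  0.2774],
       [-0.9998,  0.0197, -0.0003, -0.0027],
       [ 0.0021,  0.1218,  0.9926,  1.5065],
       [ 0.    ,  0.    ,  0.    ,  1.    ]])}
```

View pics/top0.png

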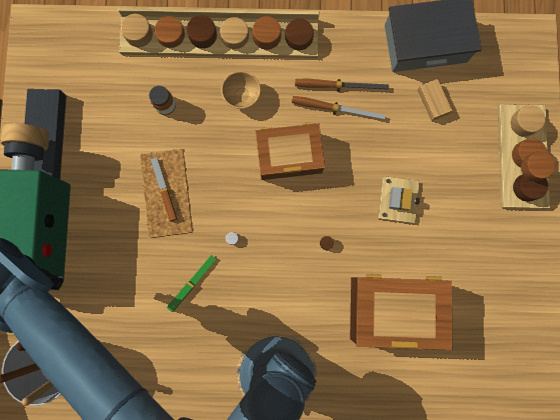

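View pics/side0.png

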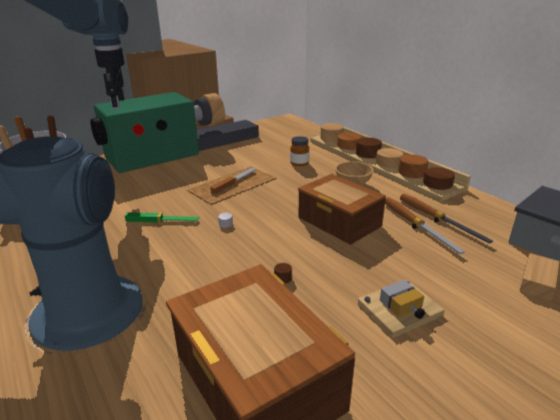

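Candidates for the opener are the brown-handled one on the mat (top view 163,190), the green look-alike (192,283) and the chisels (340,85) and (340,107). I choose the one on the mat. 

For the case there is the small one (290,150), about 184 mm wide, and the big one (402,313), about 270 mm wide. I choose the small one and will check both choices in a close crop.

Run:
```python
import cv2,numpy as np
b=cv2.imread("pics/top0.png");a=cv2.imread("pics/side0.png")
t=cv2.resize(b[115:245,135:435],None,fx=2.6,fy=2.6,interpolation=cv2.INTER_CUBIC)
s1=cv2.resize(a[165:205,185:265],None,fx=4,fy=4,interpolation=cv2.INTER_CUBIC)
s2=cv2.resize(a[170:240,290:390],None,fx=3.6,fy=3.6,interpolation=cv2.INTER_CUBIC)
o=np.zeros((600,780,3),np.uint8);o[:338]=t;o[340:340+s1.shape[0],:s1.shape[1]]=s1;o[340:340+s2.shape[0],330:330+s2.shape[1]]=s2
cv2.imwrite("pics/crop1.png",o)
h=cv2.cvtColor(b,cv2.COLOR_BGR2HSV)
for n,p in dict(mat=(180,170),mat2=(150,220),blade=(157,172),hand=(168,207),table=(220,180),lidframe=(265,150),lidin=(290,148),brass=(292,168),jigbase=(388,212),jaw1=(397,197),jaw2=(407,200),front=(292,174)).items(): print(n,h[p[1],p[0]])
```

```text
mat [ 16 148 152]
mat2 [ 17 150 134]
blade [ 85  10 158]
hand [ 13 173 150]
table [ 17 134 181]
lidframe [ 13 173 146]
lidin [ 17 132 195]
brass [ 20 176 178]
jigbase [ 20 110 201]
jaw1 [ 60   8 158]
jaw2 [ 20 176 177]
front [ 14 140  53]
```

View pics/crop1.png

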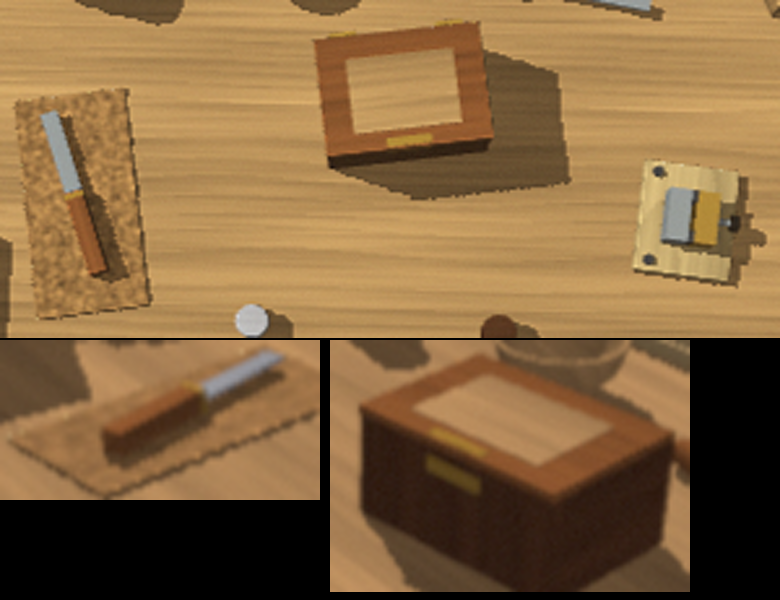

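The crop confirms the choices. The opener lies on the mat with its tip at about crop (49,113) and its butt at (97,272). The case has the brass strip at (409,140) over the notch plate. The jig is at (690,217), with the steel jaw on the left (+y) side.

```bash
cat > h.py <<'E'
import cv2,numpy as np
from bench import arm,viewer
np.set_printoptions(precision=4,suppress=True)
def ray(c,uv,z):
    K,E=c["K"],c["extrinsics"]; uv=np.atleast_2d(uv).astype(float)
    d=np.c_[(uv[:,0]-K[0,2])/K[0,0],-(uv[:,1]-K[1,2])/K[1,1],-np.ones(len(uv))]@E[:3,:3].T
    o=E[:3,3]; return o+d*((z-o[2])/d[:,2])[:,None]
def cnt(c,lo,hi,roi):
    x0,y0,x1,y1=roi; f=4
    im=cv2.resize(c["color"][y0:y1,x0:x1],None,fx=f,fy=f,interpolation=cv2.INTER_CUBIC)
    m=cv2.inRange(cv2.cvtColor(im,cv2.COLOR_RGB2HSV),lo,hi)
    k=max(cv2.findContours(m,cv2.RETR_EXTERNAL,cv2.CHAIN_APPROX_NONE)[0],key=cv2.contourArea)[:,0,:]
    return (k+0.5)/f-0.5+[x0,y0]
def rect(c,lo,hi,roi,z):
    p=ray(c,cnt(c,lo,hi,roi),z)[:,:2]
    r=cv2.minAreaRect((p*1000).astype(np.float32)); q=cv2.boxPoints(r)/1000
    e=q[1]-q[0];f=q[2]-q[1]; L=max(e,f,key=np.linalg.norm); L=L*(1 if L[0]>0 else -1)
    return dict(c=np.array(r[0])/1000,size=sorted(np.array(r[1])),ang=np.arctan2(L[1],L[0]),q=q)
def go(xyz,yaw):
    "remaining: turn units, then tool-frame shift units after the turn"
    s=arm.sense(); y=s["orientation"][2]; dy=(yaw-y+np.pi/2)%np.pi-np.pi/2
    Y=y+dy; d=np.array(xyz)-s["eef_pos"]
    t=np.array([np.cos(Y)*d[0]+np.sin(Y)*d[1],np.sin(Y)*d[0]-np.cos(Y)*d[1],-d[2]])
    print("turn units",round(-dy/.12,2),"shift units",t/.05,"t",round(s["t"],2),"at",s["eef_pos"],s["orientation"])
E
python3 - <<'E'
from h import *
c=viewer.capture("top")
S=lambda n,r:print(n,r["c"],np.array(r["size"]),round(r["ang"],4))
S("blade",rect(c,(0,0,90),(180,70,255),(140,145,195,235),.0155))
S("handle",rect(c,(8,163,100),(15,255,255),(140,180,195,235),.024))
r=rect(c,(8,158,100),(15,255,255),(245,118,335,185),.093); S("lid",r); print(r["q"])
S("strip",rect(c,(17,160,140),(24,255,255),(275,158,310,178),.094))
S("steel",rect(c,(0,0,120),(180,60,255),(375,175,425,222),.046))
S("brass",rect(c,(17,150,140),(24,255,255),(400,185,414,222),.046))
S("tin",rect(c,(0,0,140),(180,60,255),(222,228,242,248),.026))
S("mat",rect(c,(10,140,90),(20,255,162),(138,145,198,242),.004))
p=viewer.capture("side")
S("s_blade",rect(p,(0,0,90),(180,70,255),(230,165,260,185),.0155))
S("s_steel",rect(p,(0,0,120),(180,60,255),(378,280,415,300),.046))
E
```

```text
blade [0.5833 0.3671] [21.673  99.0869] 0.3529
handle [0.4848 0.3314] [21.3542 91.4146] 0.3544
lid [ 0.6458 -0.0287] [133.8552 186.4394] -1.4345
[[ 0.5668  0.0546]
 [ 0.5921 -0.1301]
 [ 0.7248 -0.112 ]
 [ 0.6994  0.0728]]
strip [ 0.588  -0.0364] [10.6506 51.1134] -1.4219
steel [ 0.5188 -0.342 ] [31.2582 62.5322] -0.1322
brass [ 0.5155 -0.376 ] [27.3313 59.764 ] -0.1106
tin [0.3907 0.1384] [35.5588 36.2531] -1.5511
mat [0.5254 0.3223] [ 89.0816 262.2174] 0.2972
s_blade [0.5844 0.3662] [ 28.3432 101.428 ] 0.34
s_steel [ 0.5196 -0.3435] [25.3123 63.3003] -0.1131
```

```bash
python3 -m jog '[60,-0.78,-0.31,0,0, 60,-0.78,-0.31,0,0, 60,-0.78,-0.31,0,0, 60,-0.78,-0.31,0,0, 60,-0.78,-0.31,0,0, 60,-0.78,-0.31,0,0, 60,-0.78,-0.31,0,0, 60,-0.78,-0.31,0,0, 60,0,0,0.3,-0.95, 60,0,0,0.3,-0.95, 60,0,0,0.3,-0.95, 60,0,0,0.3,-0.95, 60,0,0,0.3,-0.95, 60,0,0,0.3,-0.95, 60,0,0,0.3,-0.95, 60,0,0,0,0]' 120; python3 -c "
from h import *
go([.5085,.3394,.006],.353)"
```

```text
t: 2.2
eef_pos: [0.5082, 0.3381, 0.1247]
orientation: [-3.141, -0.003, -2.794]
wrist_force: [0.6, 0.0, 0.1]
finger_gap: 0.06
grasp_force: 0.0
turn units -0.04 shift units [-0.0139  0.0226  2.374 ] t 2.2 at [0.5082 0.3381 0.1247] [-3.1414 -0.0033 -2.7937]
```

```bash
python3 -m jog '[60,0,0.02,0.6,-0.04, 60,0,0,0.6,0, 60,0,0,0.6,0, 60,0,0,0.4,0, 60,0,0,0.17,0, 60,0,0,0,0, 0,0,0,0,0, 0,0,0,0,0, 0,0,0,0,0, 0,0,0,0,0, 0,0,0,0,0, 0,0,0,0,0]' 120; python3 -c "
from h import *
go([.5085,.3394,.006],.353)"
```

```text
t: 3.7
eef_pos: [0.51, 0.34, 0.0094]
orientation: [3.141, 0.002, -2.788]
wrist_force: [-1.3, -0.5, 6.2]
finger_gap: 0.0191
grasp_force: 118.8
turn units 0.01 shift units [ 0.032  -0.0002  0.0678] t 3.7 at [0.51   0.34   0.0094] [ 3.1415  0.0022 -2.7876]
```

```bash
python3 -m jog '[0,0,0,-0.3,0, 0,0,0,-0.6,0, 0,0,0,-0.8,0, 0,0,0,-0.8,0, 0,0,0,-0.6,0.9, 0,0,0,0,0.9, 0,0,0,0,0]' 120; python3 -c "
from h import *
go([.4165,-.060,.15],.136)"
```

```text
t: 4.58
eef_pos: [0.5089, 0.3394, 0.1635]
orientation: [3.141, 0.001, -3.002]
wrist_force: [0.1, 0.1, -2.0]
finger_gap: 0.0192
grasp_force: 117.8
turn units 0.03 shift units [ 2.9137 -7.6646  0.2708] t 4.58 at [0.5089 0.3394 0.1635] [ 3.1415  0.0007 -3.0023]
```

```bash
python3 -m jog '[0,0.29,-0.766,0,0, 0,0.29,-0.766,0,0, 0,0.29,-0.766,0,0, 0,0.29,-0.766,0,0, 0,0.29,-0.766,0,0, 0,0.29,-0.766,0,0, 0,0.29,-0.766,0,0, 0,0.29,-0.766,0,0, 0,0.29,-0.766,0,0, 0,0.29,-0.766,0,0, 0,0,0,0.3,0, 0,0,0,0,0,0,0,0,0,0]' 120
python3 - <<'E'
from h import *
go([.4165,-.060,.0764],.136)
s=viewer.capture("side");t=viewer.capture("top")
o=np.zeros((600,800,3),np.uint8)
a=cv2.resize(t["color"][130:230,230:350],None,fx=3.3,fy=3.3,interpolation=cv2.INTER_CUBIC);o[:330,:396]=a
b=cv2.resize(s["color"][140:260,210:390],None,fx=2.2,fy=2.2,interpolation=cv2.INTER_CUBIC);o[:264,400:796]=b
cv2.imwrite("pics/held.png",o[:335,:,::-1])
np.savez("held.npz",s=s["color"],t=t["color"])
E
```

```text
t: 6.2
eef_pos: [0.4179, -0.0589, 0.1475]
orientation: [3.141, -0.001, -3.002]
wrist_force: [-0.1, -0.3, -1.3]
finger_gap: 0.0188
grasp_force: 118.1
turn units 0.03 shift units [ 0.0309 -0.0183  1.4214] t 6.2 at [ 0.4179 -0.0589  0.1475] [ 3.1409 -0.0008 -3.0016]
```

View pics/held.png

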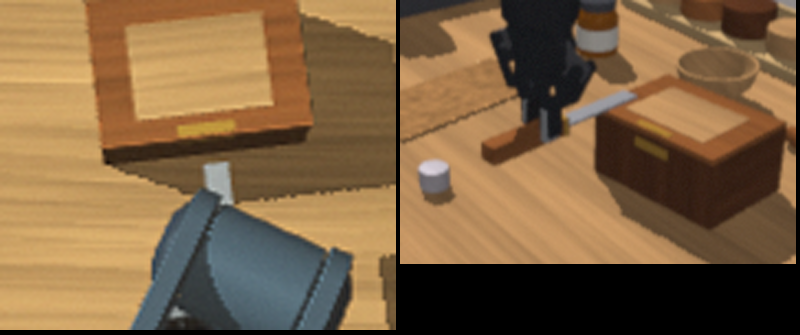

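The opener is held with its blade towards the case and nearly level. The tip is at top ≈(295,179) and side ≈(315,183). I'll measure its height profile in the vertical plane through the tool axis.

```bash
cat >> h.py <<'E'
def vplane(c,uv,p,yaw):
    "hit of pixel rays with the vertical plane through p along yaw: (along, z)"
    K,E=c["K"],c["extrinsics"]; uv=np.atleast_2d(uv).astype(float)
    d=np.c_[(uv[:,0]-K[0,2])/K[0,0],-(uv[:,1]-K[1,2])/K[1,1],-np.ones(len(uv))]@E[:3,:3].T
    o=E[:3,3]; n=np.array([-np.sin(yaw),np.cos(yaw),0]); P=np.array([p[0],p[1],0])
    q=o+d*(((P-o)@n)/(d@n))[:,None]
    return np.c_[(q-P)@[np.cos(yaw),np.sin(yaw),0],q[:,2]]
E
python3 - <<'E'
from h import *
s=viewer.capture("side");t=viewer.capture("top")
k=cnt(s,(0,0,90),(180,70,255),(280,175,330,210))
x=arm.sense(); yaw=x["orientation"][2]-np.pi
v=vplane(s,k,x["eef_pos"],yaw); print("tcp",x["eef_pos"],"n",len(v))
for lo in np.arange(.05,.14,.01):
    m=(v[:,0]>=lo)&(v[:,0]<lo+.01)
    if m.any(): print(round(lo,3),v[m,1].min(),v[m,1].max())
print("tip along",v[:,0].max())
k2=cnt(t,(0,0,100),(180,40,255),(285,172,306,195)); i=k2[k2[:,1]<k2[:,1].min()+1]; print("top tip px",k2[:,0].min(),k2[:,0].max(),i.mean(0),ray(t,i.mean(0),.152))
r=cv2.minAreaRect((ray(t,k2,.152)[:,:2]*1000).astype(np.float32)); print(r)
# case checks in side view: brass strip on lid, notch plate on front face
print("strip(side)",{k:v for k,v in rect(s,(17,150,130),(28,255,255),(300,200,336,222),.094).items()})
E
```

```text
tcp [ 0.4183 -0.0593  0.1481] n 268
0.05 0.1438153264143282 0.16094419574794055
0.06 0.14398713118805267 0.16090410074077977
0.07 0.14250792304869736 0.1607213011310329
0.08 0.142908831232947 0.16102559201455546
0.09 0.14328421012296566 0.1607810812526515
0.1 0.1437826020270862 0.1606666589729766
0.11 0.14395926504201667 0.16003598072289055
0.12 0.14349796887939198 0.1589405310885053
0.13 0.14367617763087293 0.15246270770325676
tip along 0.13866891511214471
top tip px 291.625 300.375 [295.6157 178.9861] [[ 0.5458 -0.0452  0.152 ]]
((527.4276123046875, -45.980865478515625), (37.71711349487305, 20.71390724182129), 9.090230941772461)
strip(side) {'c': array([ 0.5868, -0.0539]), 'size': [np.float64(11.956457138061523), np.float64(16.984874725341797)], 'ang': np.float32(-0.616439), 'q': array([[ 0.5764, -0.0539],
       [ 0.5903, -0.0637],
       [ 0.5972, -0.0539],
       [ 0.5833, -0.0441]], dtype=float32)}
```

```bash
python3 -m jog '[0,0.03,-0.02,0.4,0.03, 0,0,0,0.5,0, 0,0,0,0.4,0, 0,0,0,0.13,0, 0,0,0,0,0, 0,0,0,0,0]' 120
python3 - <<'E'
from h import *
go([.4734,-.0523,.0766],.136)
s=viewer.capture("side")
k=cnt(s,(0,0,90),(180,70,255),(280,190,330,240))
x=arm.sense(); v=vplane(s,k,x["eef_pos"],x["orientation"][2]-np.pi)
for lo in np.arange(.05,.13,.02):
    m=(v[:,0]>=lo)&(v[:,0]<lo+.02)
    if m.any(): print(round(lo,3),v[m,1].min(),v[m,1].max())
cv2.imwrite("pics/pre.png",cv2.resize(s["color"][170:260,270:400],None,fx=6,fy=6,interpolation=cv2.INTER_CUBIC)[:,:,::-1])
E
```

```text
t: 7.15
eef_pos: [0.4175, -0.0613, 0.0773]
orientation: [-3.141, 0.002, -3.007]
wrist_force: [-0.6, -0.0, -1.0]
finger_gap: 0.0189
grasp_force: 118.1
turn units -0.01 shift units [-1.1326  0.026   0.0132] t 7.15 at [ 0.4175 -0.0613  0.0773] [-3.1406  0.0016 -3.007 ]
0.05 0.07150955136129744 0.0932275403301015
0.07 0.07034872194163089 0.09260493904107325
0.09 0.07190504280329812 0.09205519408841911
0.11 0.07202414473647789 0.09158793608692606
```

View pics/pre.png

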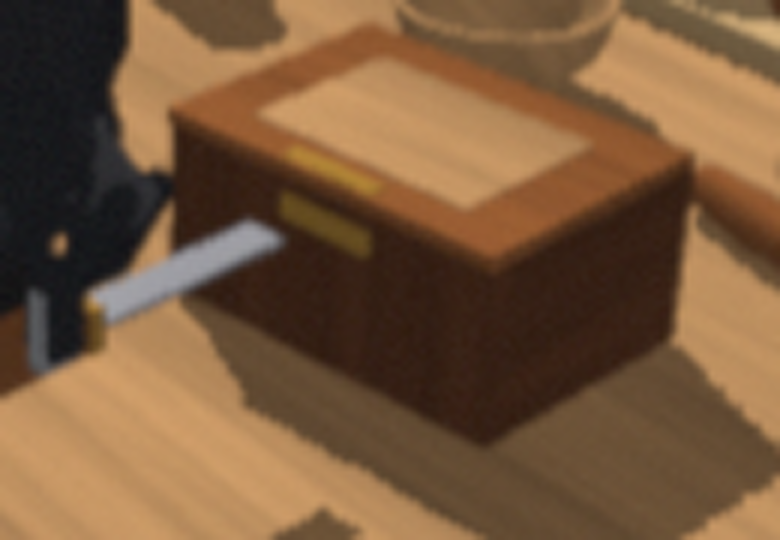

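The blade is level and aimed at the dark slit between the lid's brass strip (crop 333,170) and the plate (325,225). The blade's mid height is about 81.7 mm.

```bash
python3 -m jog '[0,-0.3,0.02,0.012,0, 0,-0.3,0,0,0, 0,-0.25,0,0,0, 0,-0.25,0,0,0, 0,0,0,0,0]' 120
python3 - <<'E'
from h import *
go([.4734,-.0523,.0766],.136)
E
```

```text
t: 7.82
eef_pos: [0.4719, -0.0526, 0.0758]
orientation: [-3.141, 0.0, -3.007]
wrist_force: [-0.2, 0.1, -1.3]
finger_gap: 0.019
grasp_force: 118.1
turn units -0.01 shift units [-0.0302  0.0029 -0.0154] t 7.83 at [ 0.4719 -0.0526  0.0758] [-3.1414  0.0002 -3.0066]
```

```bash
python3 -m jog '[0,0,0,-0.08,0, 0,-0.03,0,-0.39,0, 0,-0.10,0,-0.38,0, 0,-0.17,0,-0.36,0, 0,-0.23,0,-0.32,0, 0,-0.28,0,-0.28,0, 0,0,0,0,0]' 120
python3 - <<'E'
from h import *
s=viewer.capture("side")
k=cnt(s,(0,0,90),(180,70,255),(270,140,350,240))
x=arm.sense(); v=vplane(s,k,x["eef_pos"],x["orientation"][2]-np.pi)
for lo in np.arange(.05,.13,.02):
    m=(v[:,0]>=lo)&(v[:,0]<lo+.02)
    if m.any(): print(round(lo,3),v[m,1].min(),v[m,1].max())
cv2.imwrite("pics/mid.png",cv2.resize(s["color"][120:260,250:410],None,fx=4,fy=4,interpolation=cv2.INTER_CUBIC)[:,:,::-1])
E
```

```text
t: 8.7
eef_pos: [0.5127, -0.0474, 0.1676]
orientation: [-3.14, 0.003, -3.007]
wrist_force: [0.6, 1.5, -1.7]
finger_gap: 0.0191
grasp_force: 118.1
0.05 0.16378870453919797 0.18082310273872937
0.07 0.16271837941669715 0.18157548984127697
0.09 0.1635802157744029 0.18156464676005069
0.11 0.1633532197717017 0.1779780040134044
```

View pics/mid.png

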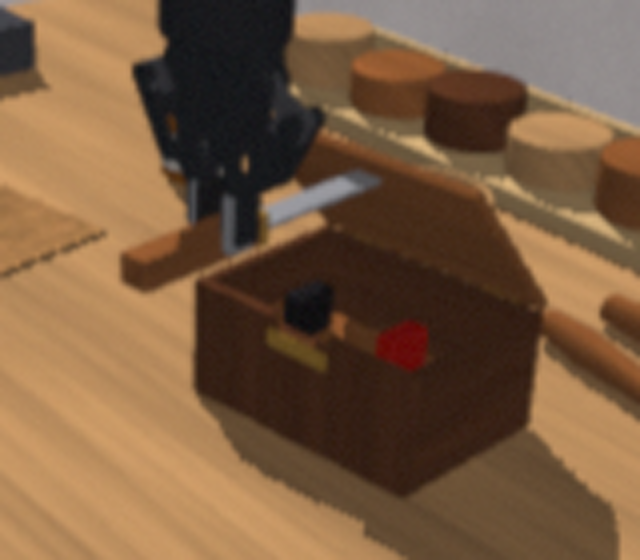

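The lid is up about 50° on the blade. The red gauge is in the −y slot (crop 403,346) and the black one is on the +y side (308,308). I'll carry on along the arc.

```bash
python3 -m jog '[0,-0.32,0,-0.23,0, 0,-0.36,0,-0.17,0, 0,-0.38,0,-0.10,0, 0,-0.39,0,-0.03,0, 0,-0.39,0,0.03,0, 0,-0.25,0,0.04,0, 0,0,0,0,0, 0,0,0,0,0]' 120
python3 - <<'E'
from h import *
x=arm.sense(); tip=x["eef_pos"]+.129*np.array([np.cos(.135),np.sin(.135),0])
hg=np.array([.6478,-.0284])+.065*np.array([np.cos(.136),np.sin(.136)])
print("tip",tip,"past hinge",(tip[:2]-hg)@[np.cos(.136),np.sin(.136)])
E
```

```text
t: 9.75
eef_pos: [0.6143, -0.0333, 0.1889]
orientation: [3.141, -0.0, -3.007]
wrist_force: [0.1, -0.1, -0.9]
finger_gap: 0.0191
grasp_force: 118.1
tip [ 0.7421 -0.0159  0.1889] past hinge 0.030134781280413456
```

```bash
python3 -m jog '[0,0.4,0,0,0, 0,0.7,0,0,0, 0,0.8,0,0,0, 0,0.8,0,0,0, 0,0.7,0,0,-0.6, 0,0,0,0,-0.6, 0,0,0,0,-0.6, 0,0,0,0,0]' 120
python3 - <<'E'
from h import *
go([.510,.340,.05],.354)
s=viewer.capture("side");t=viewer.capture("top")
o=np.zeros((600,800,3),np.uint8)
o[:600,:400]=cv2.resize(t["color"][100:250,250:350],(400,600),interpolation=cv2.INTER_CUBIC)
o[:400,400:]=cv2.resize(s["color"][120:260,280:420],(400,400),interpolation=cv2.INTER_CUBIC)
cv2.imwrite("pics/open.png",o[:,:,::-1])
m=rect(t,(10,140,90),(20,255,168),(138,145,198,242),.004);print(m)
E
```

```text
t: 10.75
eef_pos: [0.4459, -0.0561, 0.1893]
orientation: [-3.141, 0.0, -2.792]
wrist_force: [0.2, 0.7, -1.0]
finger_gap: 0.0191
grasp_force: 118.1
turn units -0.04 shift units [-3.9476  6.9858  2.7866] t 10.75 at [ 0.4459 -0.0561  0.1893] [-3.1411  0.0005 -2.7924]
{'c': array([0.4288, 0.3547]), 'size': [np.float64(17.25190544128418), np.float64(30.262584686279297)], 'ang': np.float32(-1.360519), 'q': array([[0.4172, 0.3677],
       [0.4235, 0.3381],
       [0.4404, 0.3417],
       [0.434 , 0.3713]], dtype=float32)}
```

View pics/open.png

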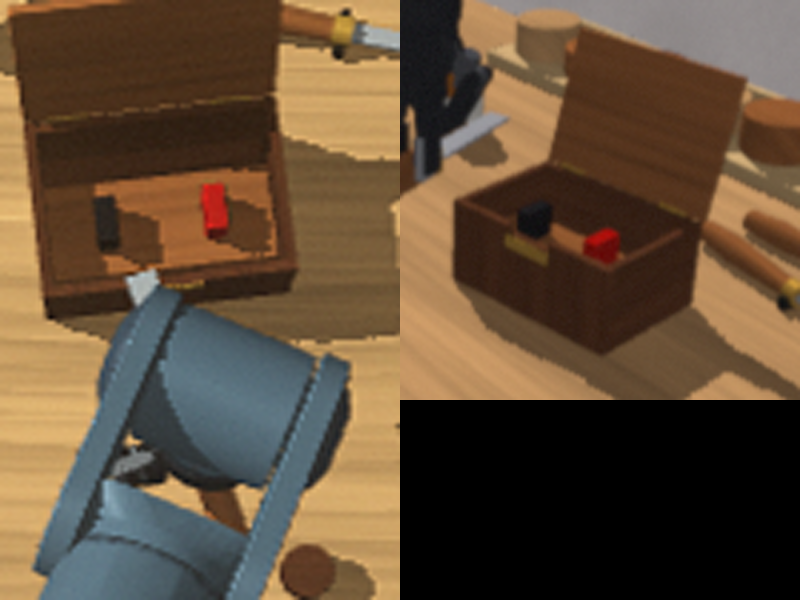

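The lid stands well back past upright. The gauges are visible, red on the right (top crop 215,208) and black on the left (105,222). Next the opener goes back to its mat.

```bash
python3 -m jog '[0,-0.44,0.777,0,-0.04, 0,-0.44,0.777,0,0, 0,-0.44,0.777,0,0, 0,-0.44,0.777,0,0, 0,-0.44,0.777,0,0, 0,-0.44,0.777,0,0, 0,-0.44,0.777,0,0, 0,-0.44,0.777,0,0, 0,-0.44,0.777,0,0, 0,0,0,0.7,0, 0,0,0,0.7,0, 0,0,0,0.7,0, 0,0,0,0.6,0, 0,0,0,0.3,0, 0,0,0,0,0, 0,0,0,0,0]' 120
python3 - <<'E'
from h import *
go([.510,.340,.0094],.354)
E
```

```text
t: 12.85
eef_pos: [0.5116, 0.3411, 0.0407]
orientation: [3.141, 0.003, -2.787]
wrist_force: [-0.2, 0.3, -0.9]
finger_gap: 0.0187
grasp_force: 118.2
turn units 0.01 shift units [ 0.0386 -0.0102  0.6258] t 12.85 at [0.5116 0.3411 0.0407] [ 3.1415  0.0026 -2.7865]
```

```bash
python3 -m jog '[0,0.03,0,0.3,0, 0,0,0,0.2,0, 0,0,0,0.1,0, 0,0,0,0,0, 0,0,0,0,0]' 120
python3 - <<'E'
from h import *
go([.510,.340,.0094],.354)
E
```

```text
t: 13.48
eef_pos: [0.5091, 0.3402, 0.0094]
orientation: [3.142, -0.0, -2.786]
wrist_force: [-2.8, -1.2, 3.5]
finger_gap: 0.0189
grasp_force: 118.8
turn units 0.01 shift units [-0.0152 -0.0092  0.0006] t 13.47 at [0.5091 0.3402 0.0094] [ 3.1416 -0.0003 -2.7863]
```

```bash
python3 -m jog '[50,0,0,0,0, 50,0,0,0,0, 50,0,0,0,0, 50,0,0,-0.3,0, 50,0,0,-0.7,0, 50,0,0,-0.9,0, 50,0,0,-0.9,0, 50,0,0,-0.6,0, 50,0,0,0,0]' 60
python3 - <<'E'
from h import *
s=viewer.capture("side");t=viewer.capture("top")
S=lambda n,r:print(n,r["c"],np.array(r["size"]),round(r["ang"],4))
for n,c,roi in(("top",t,(260,125,335,185)),("side",s,(290,150,400,260))):
  k=[]
  for lo,hi in(((0,190,60),(6,255,255)),((170,190,60),(180,255,255))):
    try: S(n+str(lo[0]),rect(c,lo,hi,roi,.078))
    except Exception as e: print(n,lo,"none")
S("blade(side)",rect(s,(0,0,90),(180,70,255),(230,160,265,190),.0155))
S("steel",rect(t,(0,0,120),(180,60,255),(375,175,425,222),.046))
q=cnt(t,(0,190,150),(6,255,255),(260,125,335,185));print("bright red",cv2.minAreaRect((ray(t,q,.078)[:,:2]*1000).astype(np.float32)))
o=np.zeros((560,800,3),np.uint8)
o[:560,:300]=cv2.resize(t["color"][135:191,297:327],(300,560),interpolation=cv2.INTER_CUBIC)
o[:300,310:790]=cv2.resize(t["color"][178:218,375:439],(480,300),interpolation=cv2.INTER_CUBIC)
o[305:555,310:790]=cv2.resize(s["color"][155:205,185:281],(480,250),interpolation=cv2.INTER_CUBIC)
cv2.imwrite("pics/g.png",o[:,:,::-1])
go([.646,-.07,.2],.136)
E
```

```text
t: 14.6
eef_pos: [0.5111, 0.341, 0.1836]
orientation: [3.141, 0.008, -2.786]
wrist_force: [-0.2, 0.2, -0.3]
finger_gap: 0.0502
grasp_force: 0.0
top0 [ 0.6406 -0.0685] [18.3373 39.994 ] 0.1414
top (170, 190, 60) none
side0 [ 0.6339 -0.0801] [31.378  69.5047] 0.7994
side170 [ 0.6205 -0.0817] [1.8565 4.1475] 0.8358
blade(side) [0.5838 0.3643] [ 28.2237 104.4198] 0.3763
steel [ 0.518  -0.3422] [31.9797 64.0711] -0.1357
bright red ((641.8641967773438, -67.8104248046875), (37.077083587646484, 17.32708740234375), 6.951099872589111)
turn units 1.83 shift units [-1.6058 -8.4966 -0.4185] t 14.7 at [0.5089 0.34   0.1791] [ 3.1416 -0.0001 -2.7864]
```

View pics/g.png

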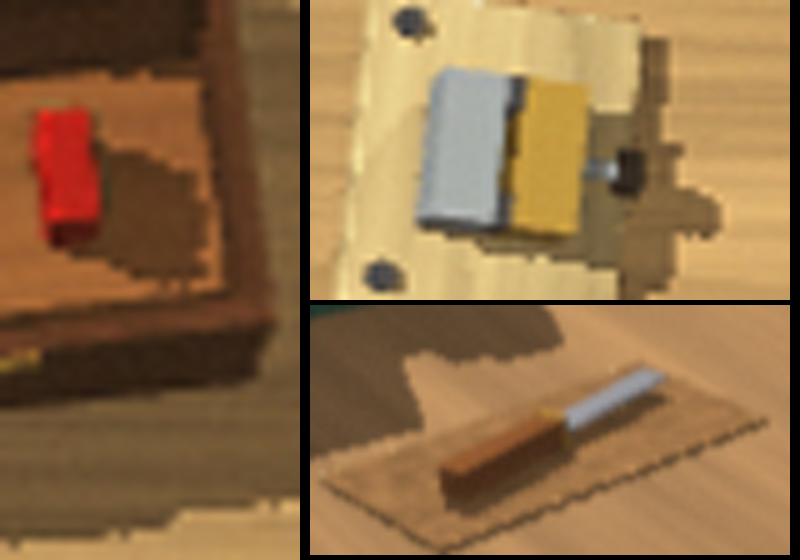

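```bash
python3 -m jog '[36,0,0,-0.2,0.9, 36,0,0,-0.2,0.93, 36,-0.14,-0.77,0,0, 36,-0.14,-0.77,0,0, 36,-0.14,-0.77,0,0, 36,-0.14,-0.77,0,0, 36,-0.14,-0.77,0,0, 36,-0.14,-0.77,0,0, 36,-0.14,-0.77,0,0, 36,-0.14,-0.77,0,0, 36,-0.14,-0.77,0,0, 36,-0.14,-0.77,0,0, 36,-0.14,-0.77,0,0, 36,0,0,0.6,0, 36,0,0,0.4,0, 36,0,0,0,0]' 60
python3 - <<'E'
from h import *
go([.643,-.069,.052],.136)
t=viewer.capture("top")
# gap dark strip: scan rows across the jaws
g=cv2.resize(cv2.cvtColor(t["color"],cv2.COLOR_RGB2GRAY)[185:212,388:416],None,fx=4,fy=4,interpolation=cv2.INTER_CUBIC).astype(float)
hsv=t["color"]
for r in range(189,209,2): print(r,[int(v) for v in cv2.cvtColor(t["color"],cv2.COLOR_RGB2GRAY)[r,389:415]])
E
```

```text
t: 16.7
eef_pos: [0.6405, -0.0681, 0.1455]
orientation: [3.139, -0.006, -3.006]
wrist_force: [-0.8, 0.2, 1.0]
finger_gap: 0.036
grasp_force: 0.0
turn units 0.0 shift units [-0.0478 -0.025   1.8698] t 16.7 at [ 0.6405 -0.0681  0.1455] [ 3.1388 -0.0062 -3.0055]
189 [118, 107, 79, 76, 96, 104, 102, 104, 101, 102, 103, 99, 79, 48, 60, 88, 95, 95, 95, 94, 95, 95, 95, 99, 102, 103]
191 [114, 103, 69, 79, 105, 103, 101, 101, 100, 103, 103, 98, 70, 51, 65, 95, 95, 95, 92, 92, 94, 93, 94, 95, 102, 103]
193 [105, 89, 73, 86, 103, 103, 103, 101, 102, 102, 103, 92, 50, 59, 82, 95, 92, 95, 96, 92, 93, 95, 97, 95, 100, 102]
195 [100, 86, 76, 90, 104, 102, 101, 101, 102, 101, 103, 99, 78, 70, 84, 94, 93, 92, 93, 94, 94, 93, 97, 99, 98, 105]
197 [95, 74, 77, 101, 98, 101, 101, 101, 101, 100, 106, 98, 65, 72, 88, 94, 95, 93, 92, 94, 92, 94, 95, 98, 99, 104]
199 [178, 148, 157, 180, 180, 174, 173, 164, 113, 96, 97, 85, 63, 73, 92, 92, 92, 95, 90, 92, 92, 94, 95, 91, 93, 92]
201 [157, 151, 162, 175, 175, 177, 175, 176, 178, 180, 166, 97, 68, 79, 96, 94, 95, 92, 95, 94, 94, 92, 91, 88, 94, 98]
203 [168, 151, 163, 175, 174, 176, 176, 177, 174, 178, 165, 89, 61, 75, 95, 95, 93, 96, 92, 92, 91, 95, 97, 101, 101, 96]
205 [162, 159, 174, 178, 179, 178, 179, 176, 176, 180, 161, 73, 70, 83, 93, 93, 94, 92, 94, 95, 94, 95, 99, 98, 105, 104]
207 [113, 79, 77, 85, 85, 93, 107, 115, 139, 158, 120, 78, 81, 85, 94, 94, 91, 95, 93, 91, 94, 97, 103, 96, 101, 104]
```

```bash
python3 -m jog '[36,-0.05,-0.02,0.6,0, 36,0,0,0.6,0, 36,0,0,0.45,0, 36,0,0,0.2,0, 36,0,0,0,0, 0,0,0,0,0, 0,0,0,0,0, 0,0,0,0,0, 0,0,0,0,0, 0,0,0,-0.2,0, 0,0,0,-0.6,0, 0,0,0,-0.9,0, 0,0,0,-0.9,0, 0,0,0,-0.7,0, 0,0,0,0,0]' 60
python3 - <<'E'
from h import *
t=viewer.capture("top")
print("gap",ray(t,[401.6,198.3],.046))
go([.517,-.3605,.15],-.115)
E
```

```text
t: 18.62
eef_pos: [0.6472, -0.0708, 0.2263]
orientation: [-3.138, 0.007, -3.006]
wrist_force: [0.5, 0.6, -0.7]
finger_gap: 0.0145
grasp_force: 59.8
gap [[ 0.5152 -0.3618  0.046 ]]
turn units 2.09 shift units [ 1.8943 -6.0607  1.4662] t 18.68 at [ 0.6459 -0.0703  0.2233] [-3.1397  0.0027 -3.0062]
```

```bash
python3 -m jog '[0,0,0,0,0.7, 0,0,0,0,0.7, 0,0,0,0,0.69, 0,0.236,-0.757,0,0, 0,0.236,-0.757,0,0, 0,0.236,-0.757,0,0, 0,0.236,-0.757,0,0, 0,0.236,-0.757,0,0, 0,0.236,-0.757,0,0, 0,0.236,-0.757,0,0, 0,0.236,-0.757,0,0, 0,0,0,0.7,0, 0,0,0,0.8,0, 0,0,0,0.8,0, 0,0,0,0,0]' 60
python3 - <<'E'
from h import *
s=viewer.capture("side");t=viewer.capture("top")
go([.517,-.3605,.052],-.115)
o=np.zeros((600,800,3),np.uint8)
o[:,:400]=cv2.resize(t["color"][165:225,380:420],(400,600),interpolation=cv2.INTER_CUBIC)
o[:500,400:]=cv2.resize(s["color"][225:325,360:440],(400,500),interpolation=cv2.INTER_CUBIC)
cv2.imwrite("pics/abovejig.png",o[:,:,::-1])
E
```

```text
t: 20.55
eef_pos: [0.5135, -0.3569, 0.1009]
orientation: [3.135, -0.009, 3.026]
wrist_force: [-0.3, 1.2, -0.3]
finger_gap: 0.0147
grasp_force: 59.8
turn units -0.0 shift units [-0.0126 -0.0169  1.0897] t 20.65 at [ 0.5165 -0.3596  0.1065] [ 3.1411 -0.0009  3.0264]
```

View pics/abovejig.png

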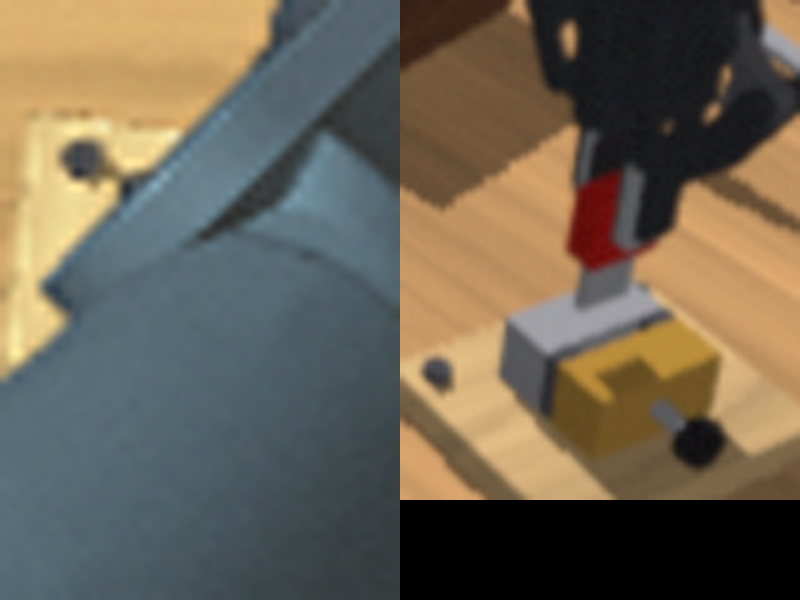

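The gauge hangs upright above the jig, with the blade's bottom left corner at crop (578,306). The dark gap line runs (553,357)–(672,317) between steel and brass. I'll compare them by rays.

Run:
```python
from h import *
s=viewer.capture("side")
x=arm.sense(); P=x["eef_pos"]; a=-.115
R=np.array([[np.cos(a),-np.sin(a)],[np.sin(a),np.cos(a)]])
g=R.T@(ray(s,np.array([[390.6,296.4],[414.4,288.4]]),.046)[:,:2]-P[:2]).T
print("gap steel edge in gauge frame (x;y):",g*1000)
print("blade corner at z=",[(z,(R.T@(ray(s,[395.6,286.2],z)[0,:2]-P[:2])*1000).round(1)) for z in (.0745,.0765,.0785)])
im=s["color"]; print(P)
for c in (394,398,402,406,410): print(c,[tuple(int(v) for v in im[r,c]) for r in range(284,304)])
```

```text
gap steel edge in gauge frame (x;y): [[-29.3144  27.8873]
 [  0.1379  -3.4232]]
blade corner at z= [(0.0745, array([-26.8,  -6.1])), (0.0765, array([-28.6,  -7.9])), (0.0785, array([-30.5,  -9.7]))]
[ 0.5173 -0.3602  0.1079]
394 [(163, 161, 163), (161, 161, 166), (162, 161, 167), (163, 161, 167), (163, 162, 168), (162, 161, 167), (163, 161, 168), (162, 161, 168), (159, 158, 165), (138, 139, 145), (100, 100, 106), (84, 82, 84), (123, 101, 75), (166, 126, 63), (183, 137, 61), (167, 126, 52), (136, 103, 44), (111, 85, 37), (101, 75, 33), (101, 77, 35)]
398 [(121, 120, 125), (149, 149, 155), (161, 159, 165), (163, 162, 168), (161, 161, 166), (162, 162, 167), (160, 160, 165), (145, 144, 151), (117, 118, 121), (100, 100, 101), (125, 110, 91), (163, 128, 72), (185, 139, 61), (187, 141, 60), (187, 140, 59), (187, 141, 59), (187, 140, 59), (187, 139, 57), (182, 137, 57), (158, 120, 51)]
402 [(149, 148, 154), (159, 159, 165), (161, 161, 166), (163, 163, 166), (161, 161, 166), (155, 154, 161), (130, 131, 135), (102, 103, 104), (110, 102, 95), (153, 123, 80), (183, 139, 63), (187, 140, 58), (187, 140, 58), (187, 141, 60), (187, 140, 59), (188, 142, 60), (187, 141, 60), (187, 139, 59), (185, 138, 58), (181, 135, 54)]
406 [(163, 161, 168), (163, 160, 167), (163, 162, 168), (160, 159, 166), (144, 142, 149), (115, 115, 119), (100, 97, 97), (131, 111, 86), (169, 131, 70), (184, 141, 58), (188, 142, 59), (187, 141, 58), (186, 141, 58), (186, 141, 58), (188, 141, 56), (183, 137, 57), (169, 126, 53), (137, 103, 43), (110, 82, 36), (108, 81, 34)]
410 [(184, 168, 150), (171, 165, 164), (157, 155, 160), (125, 123, 129), (83, 83, 88), (91, 82, 75), (146, 114, 65), (181, 137, 59), (187, 142, 59), (187, 142, 59), (186, 141, 57), (187, 142, 58), (187, 141, 58), (189, 143, 60), (183, 139, 57), (154, 118, 49), (115, 87, 38), (107, 80, 34), (111, 85, 37), (112, 86, 37)]
```

Run:
```python
from h import *
s=viewer.capture("side"); P=arm.sense()["eef_pos"]; a=-.115
R=np.array([[np.cos(a),-np.sin(a)],[np.sin(a),np.cos(a)]])
c=ray(s,np.array([[394,294.7],[402,291.4],[410,288.3]]),.046)
print("gap centre line world",c[:,:2],"in gauge frame",((c[:,:2]-P[:2])@R)*1000)
def proj(q):
    E,K=s["extrinsics"],s["K"]; p=(np.asarray(q)-E[:3,3])@E[:3,:3]
    return np.c_[K[0,0]*p[:,0]/-p[:,2]+K[0,2],-K[1,1]*p[:,1]/-p[:,2]+K[1,2]]
def w(x,y,z): return np.r_[P[:2]+R@[x,y],P[2]+z]
pts=dict(h_pp=(-.017,.008,-.006),h_pm=(-.017,-.008,-.006),bl_l=(-.012,.002,-.006),bl_lb=(-.012,.002,-.03),bl_rb=(.012,-.002,-.03),bl_r=(.012,-.002,-.006))
for k,v in pts.items():
    u=proj([w(*v)])[0]; print(k,u,"crop",(u-[360,225])*5+[400,0])
im=s["color"]
print("blade rows R,B")
for r in range(276,289,1): print(r,[int(v) for v in im[r,390:412,1]])
```

```text
gap centre line world [[ 0.4973 -0.357 ]
 [ 0.5175 -0.3591]
 [ 0.5377 -0.3617]] in gauge frame [[-20.5772   1.2084]
 [ -0.2258   1.4471]
 [ 20.1012   1.2213]]
h_pp [396.6775 268.7503] crop [583.3876 218.7514]
h_pm [402.4613 273.3036] crop [612.3064 241.518 ]
bl_l [400.877  269.6763] crop [604.3852 223.3816]
bl_lb [399.2694 279.7832] crop [596.347  273.9161]
bl_rb [410.3028 277.2233] crop [651.5138 261.1163]
bl_r [412.0539 267.1595] crop [660.2696 210.7976]
blade rows R,B
276 [151, 151, 154, 153, 153, 154, 152, 151, 145, 118, 79, 70, 73, 80, 88, 95, 92, 96, 97, 110, 145, 159]
277 [146, 149, 150, 152, 153, 153, 154, 152, 144, 114, 88, 90, 94, 95, 95, 98, 96, 95, 96, 112, 147, 158]
278 [144, 146, 148, 150, 150, 153, 153, 153, 143, 107, 90, 94, 96, 97, 96, 97, 95, 94, 100, 117, 151, 158]
279 [145, 144, 145, 147, 148, 152, 152, 151, 140, 100, 90, 95, 95, 96, 97, 96, 96, 96, 104, 124, 151, 156]
280 [146, 144, 145, 146, 146, 148, 150, 151, 136, 95, 90, 95, 97, 98, 96, 97, 96, 101, 115, 130, 149, 155]
281 [147, 146, 146, 146, 144, 145, 149, 148, 130, 91, 92, 97, 99, 96, 99, 106, 114, 111, 115, 130, 146, 149]
282 [148, 146, 147, 146, 147, 150, 153, 151, 127, 92, 95, 100, 106, 117, 123, 135, 143, 137, 121, 127, 152, 151]
283 [149, 149, 151, 152, 155, 157, 160, 155, 137, 108, 106, 121, 135, 145, 150, 158, 160, 157, 148, 146, 164, 167]
284 [152, 156, 157, 158, 159, 160, 162, 161, 154, 140, 138, 148, 158, 160, 159, 160, 161, 160, 160, 161, 167, 181]
285 [157, 160, 160, 161, 160, 160, 160, 161, 159, 159, 160, 160, 162, 161, 161, 163, 161, 161, 160, 161, 164, 171]
286 [161, 160, 161, 161, 160, 162, 161, 161, 162, 161, 161, 161, 159, 161, 161, 161, 161, 160, 159, 158, 154, 144]
287 [161, 161, 162, 159, 161, 161, 160, 160, 161, 162, 161, 161, 161, 162, 162, 161, 159, 155, 146, 138, 122, 104]
288 [160, 161, 160, 160, 160, 161, 161, 161, 162, 161, 159, 160, 162, 159, 158, 154, 144, 132, 111, 98, 82, 81]
```

```bash
python3 -m jog '[0,0,0,0.25,0, 0,0,0,0.15,0, 0,0,0,0,0, 0,0,0,0,0]' 60; python3 -m jog '[0,0,0,0.1,0, 0,0,0,0.1,0, 0,0,0,0,0]' 60;  python3 - <<'E'
from h import *
go([.517,-.3605,.058],-.115)
E
```

```text
t: 21.25
eef_pos: [0.5168, -0.3597, 0.0868]
orientation: [-3.142, 0.0, 3.026]
wrist_force: [0.8, -0.5, -1.4]
finger_gap: 0.0148
grasp_force: 59.9
t: 21.62
eef_pos: [0.5163, -0.3593, 0.0759]
orientation: [3.141, -0.001, 3.026]
wrist_force: [-0.2, 1.5, -0.3]
finger_gap: 0.0148
grasp_force: 59.9
turn units -0.0 shift units [-0.0158 -0.022   0.3582] t 21.62 at [ 0.5163 -0.3593  0.0759] [ 3.1407 -0.0011  3.0264]
```

```bash
python3 -m jog '[0,0,0,0.08,0, 0,0,0,0.08,0, 0,0,0,0,0]' 60; python3 -m jog '[0,0,0,0.08,0, 0,0,0,0.06,0, 0,0,0,0,0]' 60
```

```text
t: 22.0
eef_pos: [0.5165, -0.3594, 0.0681]
orientation: [3.141, -0.001, 3.026]
wrist_force: [-0.0, -0.6, -1.4]
finger_gap: 0.0145
grasp_force: 59.9
t: 22.38
eef_pos: [0.5165, -0.3595, 0.0613]
orientation: [3.141, -0.001, 3.026]
wrist_force: [0.2, -0.4, -0.0]
finger_gap: 0.0147
grasp_force: 59.9
```

```bash
python3 -m jog '[0,0,0,0.06,0, 0,0,0,0,0]' 60; python3 -m jog '[0,0,0,0.06,0, 0,0,0,0,0]' 60; python3 -m jog '[0,0,0,0.05,0, 0,0,0,0,0]' 60;python3 - <<'E'
from h import *
s=viewer.capture("side")
cv2.imwrite("pics/seat.png",cv2.resize(s["color"][240:325,360:440],(560,595),interpolation=cv2.INTER_CUBIC)[:,:,::-1])
E
```

```text
t: 22.62
eef_pos: [0.5167, -0.3596, 0.0585]
orientation: [3.141, -0.0, 3.026]
wrist_force: [-0.1, -0.4, -0.0]
finger_gap: 0.015
grasp_force: 60.0
t: 22.88
eef_pos: [0.517, -0.3598, 0.0582]
orientation: [3.141, -0.001, 3.027]
wrist_force: [-6.1, 5.6, 14.6]
finger_gap: 0.0147
grasp_force: 61.7
t: 23.12
eef_pos: [0.5171, -0.3598, 0.0581]
orientation: [3.141, -0.002, 3.027]
wrist_force: [-11.2, 10.1, 28.4]
finger_gap: 0.0148
grasp_force: 63.7
```

View pics/seat.png

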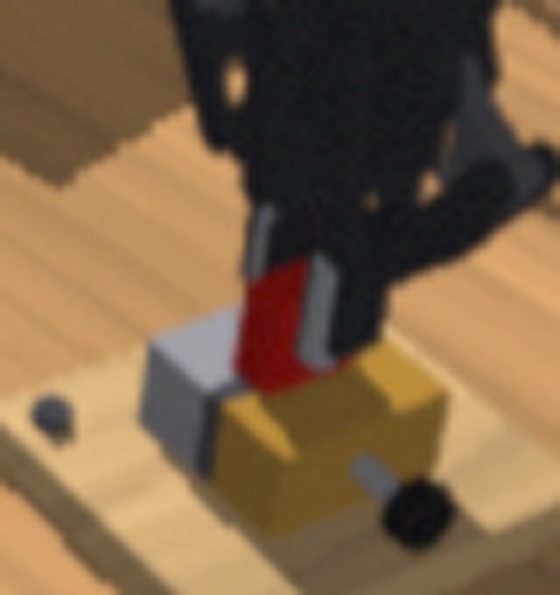

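The handle's shoulders sit on the jaws at crop (285,390), and contact came at TCP 58 mm as predicted. I'll ease off the pressure, release and retreat.

```bash
python3 -m jog '[0,0,0,-0.1,0, 0,0,0,0,0, 32,0,0,0,0, 32,0,0,0,0, 32,0,0,0,0, 32,0,0,-0.2,0, 32,0,0,-0.5,0, 32,0,0,-0.9,0, 32,0,0,-0.9,0, 32,0,0,-0.9,0, 32,0.6,0,-0.3,0, 32,0.7,0,0,0, 32,0.7,0,0,0, 32,0.7,0,0,0, 32,0,0,0,0, 32,0,0,0,0]' 40
python3 - <<'E'
from h import *
s=viewer.capture("side");t=viewer.capture("top")
print(arm.sense()["eef_pos"],"red top", rect(t,(0,190,100),(6,255,255),(385,180,420,215),.078)["c"])
o=np.zeros((600,800,3),np.uint8)
o[:420,:560]=s["color"]; o[420:600,:240]=cv2.resize(t["color"][175:220,375:435],(240,180)); o[420:600,250:490]=cv2.resize(s["color"][255:315,375:455],(240,180)); o[:300,560:]=cv2.resize(t["color"][140:240,135:215],(240,300)); o[300:600,560:]=cv2.resize(t["color"][100:225,225:325],(240,300))
cv2.imwrite("pics/end.png",o[:,:,::-1])
E
```

```text
t: 25.18
eef_pos: [0.383, -0.3444, 0.244]
orientation: [-3.141, 0.001, 3.026]
wrist_force: [0.1, 0.4, -0.5]
finger_gap: 0.0322
grasp_force: 0.0
[ 0.3833 -0.3443  0.2436] red top [ 0.5135 -0.3583]
```

View pics/end.png

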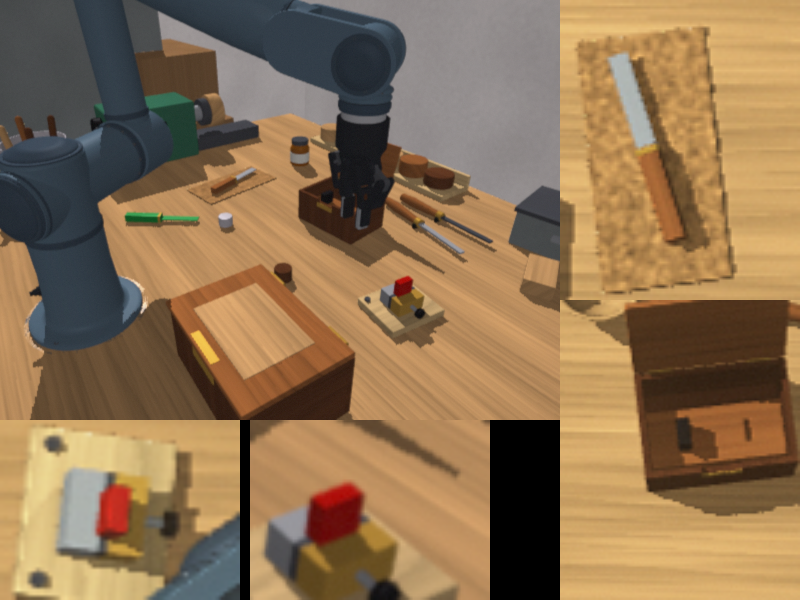

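The red gauge stands seated in the jig (side view 403,287). The opener lies wholly on its mat, the lid is well back, the black gauge is still in the case, and the tin and disc are where they were. Handing in.

```bash
python3 -c "
from bench import arm
print(arm.close_job())"
```

```text
the job is handed in; nothing more can be done
None
```

The job is done and handed in at about 25 s: the lid was levered back past upright with the opener, the opener lies flat on its mat, and the red gauge stands in the jig's gap with its shoulders on the jaws; the judge's verdict wasn't shown.

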